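# Tap the stage wedge home

### The job

Pick the hammer up from its rest and lock the specimen on the tilted inspection stage: tap the steel wedge down its slope in at least two separate taps, striking its thick end squarely (hammer head in line with the slope) and drawing the hammer a good two centimetres clear between taps, and once it is fully home draw clear and give it one last firm tap to feel that it no longer moves. Then lay the hammer back on its rest as you found it. Touch the wedge only with the held hammer, and leave the lens, the jar and the spare housing where they stand.

Things in the scene. Friction and masses are not known exactly. Their poses are not given: they have to be found in the camera images.
- wedge_tail (a point): Centre of the flat striking face (48 x 28 mm) at the thick upper end of a plain steel wedge, 150 mm long, 28 mm high, tapering from 48 to 18 mm; moves with the wedge. +y: the way it is driven, 30 deg below level, down the slope, square to the face. z: normal to the slope, upward. x: level, across the wedge.
- stage: Black fixture, fixed, 190 x 160 mm; origin under it on the table, z up, +y its low side. Its plate (middle 95 mm high) tilts 30 deg about x. On it a fence (+x side of the wedge), a sliding jaw and an aluminium specimen (-x side), none over 20 mm above wedge_tail along its z. The tail juts 55 mm minus the joint value past the plate's high edge, into free space.
- wedge (a joint): How far the wedge has slid along the slope, in m: 0 farthest out, 0.045 fully home, where it meets a hard stop. It starts somewhere between 0 and 0.015. It slides stiffly (about 7 N to move it slowly, a few N more when fast) and stays where it is left.
- hammer_grip (a point): Centre of the handle's section 58 mm from the head's centre: a good place to grip (balance point 40 mm from the head's centre). Hammer, about 0.4 kg: steel and grey plastic cylinder head, wooden handle of 24 x 24 mm section reaching 200 mm from the head's centre. Axes as it lies at the start: x along the handle towards the head, y along the head, z up.
- hammer_head (a point): Centre of the hammer's head, 34 mm in diameter, 90 mm long; axes as for hammer_grip. Its two flat striking faces, alike, lie 45 mm from here along +y and -y.
- rest_place (a point): On the hammer's fixed black rest: where hammer_grip lies, about, with the hammer laid on it; 57 mm above the table. x towards the head's place, y along the head, z up. The head lies on a pedestal 50 x 100 mm, 40 mm high; the handle in a saddle 77 mm behind this point, 45 mm high, with cheeks 62 mm apart. Round the grip it is open down to a 10 mm base.
- lens_center (a point): Centre of a loose spare lens barrel, black, 56 mm in diameter and 85 mm tall, standing; a bystander.
- jar_center (a point): Centre of a loose lidded glass jar, 60 mm in diameter and 75 mm tall, standing; a bystander.
- spare_center (a point): Centre of a loose aluminium bearing housing like the specimen, 44 x 80 x 40 mm; a bystander.
There are look-alikes about, which are no part of the job. Several things look just like the part that bears rest_place: the one meant starts farthest from the robot's base.

How it is judged:
On the way, in this order (a step that is already met when the one before it is completed fails the run):
1. the hammer is gripped and lifted off its rest (contact force between the fingers and hammer above 2 N and distance of hammer_grip from where it was at the start of the episode above 0.05 m), for 0.1 s.
2. a first tap has moved the wedge at least 3 mm but not all the way home, and the held hammer is drawn at least 10 mm clear (contact force between the fingers and hammer above 2 N and distance between hammer_head and wedge_tail above 0.055 m and distance of wedge_tail from where it was at the start of the episode above 0.003 m and not (value of joint wedge above 0.0425 m)), for 0.1 s.
3. the wedge is home (within 2.5 mm of its stop) and the held hammer is drawn at least 10 mm clear (contact force between the fingers and hammer above 2 N and value of joint wedge above 0.0425 m and distance between hammer_head and wedge_tail above 0.055 m), for 0.1 s.
4. one more tap of over 4 N with the held hammer on the seated wedge (contact force between the fingers and hammer above 2 N and value of joint wedge above 0.0425 m and contact force between hammer and wedge above 4 N).
At the end, for the whole second after the job is handed in: The wedge is within 2.5 mm of its stop; the hammer lies still on its rest, head on the pedestal and handle in the saddle (hammer_grip within 30 mm of rest_place seen from above and 49 to 65 mm above the table, handle within 14 deg and head within 17 deg of their directions at the start) (value of joint wedge above 0.0425 m and horizontal distance between hammer_grip and rest_place below 0.03 m and height (world z) of hammer_grip between 0.049 and 0.065 m and angle between the x axis of hammer_grip and the x axis of rest_place, either way round below 0.25 rad and angle between the y axis of hammer_grip and the y axis of rest_place, either way round below 0.3 rad and linear speed of hammer below 0.02 m/s); the robot touches nothing.
It fails at once if the wedge is struck more than 17 deg out of line with its slope (contact force between hammer and wedge above 2 N and angle between the y axis of hammer_head and the y axis of wedge_tail, either way round above 0.3 rad).
It fails at once if the robot itself touches the wedge (contact force between any of the fingers, the arm and wedge above 1 N).
It fails at once if the spare lens is moved more than 30 mm (distance of lens_center from where it was at the start of the episode above 0.03 m).
It fails at once if the sample jar is moved more than 30 mm (distance of jar_center from where it was at the start of the episode above 0.03 m).
It fails at once if the spare housing is moved more than 30 mm (distance of spare_center from where it was at the start of the episode above 0.03 m).
It also fails if it takes over 48 s, if anything falls off the work surface, if the arm or the gripper's body presses on something with over 40 N, if the wrist force passes 120 N, or if a joint passes its speed limit or range.

### The arm

A 6-joint arm with a two-finger parallel gripper is mounted at the origin on the work surface. World frame = base frame: x ahead of the robot, y to its left, z up, the work surface at z = 0. Lengths are in m, angles in rad, forces in N, time in s.
With the tool pointing down it reaches from about 0.25 to 0.775 m from the base axis. Payload 4 kg.
Tool frame: the origin (TCP) lies between the finger pads; the fingertips stand 19 mm ahead of it and the grasp point (between the pads) is the TCP; y points along the fingers, z is the direction in which the jaws open and shut, and the axes are right-handed (so a half turn about y gives the same grasp; the last joint's range is limited). The gripper opens to 85 mm and grips with 20 to 120 N. Pads are 22 mm wide; open, the fingers measure 114 mm over their backs; the gripper's body (76 mm by 85 mm) begins 54 mm behind the grasp point. The pads swing forward as they close: fully open they stand 13 mm farther back than shut.
Start: joints at [-1.329, 0.087, 1.371, -0, 1.684, -0.103], TCP at [0.186, -0.518, 0.25] pointing down, gripper open.
Joint ranges: [-3.1, 3.1], [-0.76, 2.03], [0.27, 2.55], [-1.08, 4.22], [0.17, 2.65], [-2.57, 2.57]. Speed limits (rad/s): [2.79, 2.79, 3.14, 3.14, 3.14, 3.14].

### API

Orientations are given as [roll, pitch, yaw] about the fixed x, y, z axes, in that order (R = Rz(yaw) Ry(pitch) Rx(roll)).
In Python, from rig import env, imaging gives the robot as it stands.
- The arm moves only by the shell command python3 -m jog 'ROWS' [FORCE]. ROWS is JSON, a list of rows, each an object of numbers: "gripper": the opening, from 0 (shut) to 1 (fully open); "x", "y", "z": the shift along the world's x, y, z in mm; "ax", "ay", "az": the turn, a rotation vector about the world's x, y, z in rad. In form: [{"gripper": .., "x": .., "y": .., "z": .., "ax": .., "ay": .., "az": ..}, ...]. A call has exactly 5 rows; each row shifts and turns the pose as measured when the row begins; what a row does not reach is not made up. A row lasts 1/8 s, in which the tool goes at most 62.5 mm and 10.7 degrees, less where a joint would pass 70% of its speed; a pose out of reach is approached as far as the arm can. A call is refused whole if a number of a shift passes 62.5 or a number of a turn 0.188, either way. A call with a gripper value outside its range is refused whole. The fingers move at their own pace and stop on an object; FORCE is the grip in N (left out, the last holds). Time passes only in rows, so rows that do not move let the fingers close, or fill a call up. It gives the time, the measured TCP pose, the force and the opening at its end, in the units of the state.
- env.state(): the state, without advancing time (a new reading comes with each control period).
- imaging.get_image(name): name is "scene" or "top" or "wrist"; returns the picture (480x640x3 uint8, red, green, blue); there is no depth.
- imaging.camera_info(name): a dict with "intrinsics" (3x3 intrinsics, pixels), "pose" (4x4, takes a point from camera to world coordinates). Camera axes: x right, y down, z forward; pixel columns grow to the right and rows downward; lengths in m; the calibration is good to about 2 mm. The wrist camera is an equidistant fisheye: a pixel r from the principal point sees the ray r / f radians off the axis. A picture is of the moment at which its call begins: read the wrist's pose just before it. camera_info takes no time and is no camera call; for the wrist camera it gives the pose at the moment of the call.
- env.hand_in(): hands the job in, once; it reports no verdict.
The state is a dict: "time_s": time; "joints": joint angles; "dq": joint speeds; "effort": joint torques, N m; "tcp_pos": TCP position; "eef_rot": TCP orientation; "contact_force": force on the tool from outside, world axes, zero at the start; "ft_torque": the same for the moment, N m; "grip_width": finger opening in m.
Only numpy, scipy, OpenCV 4.12 (cv2) and the standard library are available. Lean on these libraries where they do the work, as an engineer would, in place of code of your own. Each camera call takes 0.05 s, during which the arm holds its last target.

## Working session

There is one attempt and no reset: what is moved stays moved. The work goes in short steps, Python scripts to look and compute and a shell command to move; the robot and the scene stay as the last step left them, time stands still between calls to the robot, and variables do not carry over. Pictures are saved under pics/ and viewed, and the job is handed in when it is done.

```bash
mkdir -p pics; ls; python3 - <<'E'
from rig import env, imaging
import cv2
print(env.state())
for n in ["scene","top","wrist"]:
    i=imaging.camera_info(n);print(n,i["intrinsics"],i["pose"])
    cv2.imwrite(f"pics/{n}0.png",imaging.get_image(n)[:,:,::-1])
E
```

```text
pics
{'time_s': 0.0, 'joints': array([-1.32912889e+00,  8.79929838e-02,  1.37230832e+00,  1.00604559e-05,
        1.68357542e+00, -1.03089158e-01]), 'dq': array([ 0.0017306 , -0.00161456,  0.00142954, -0.00052651, -0.00286216,
       -0.00060327]), 'effort': array([ 2.26154020e-04, -3.51870275e+01, -3.13273537e+01, -2.05815272e-04,
        1.07912131e-02, -5.54006505e-06]), 'tcp_pos': array([ 0.18577531, -0.51718482,  0.24909088]), 'eef_rot': array([-1.57306725e+00,  2.44992360e-04, -2.79683521e+00]), 'contact_force': array([ 0.00469303, -0.58288481, -0.3242532 ]), 'ft_torque': array([ 0.04071275,  0.00642602, -0.06218449]), 'grip_width': 0.08531784899052612}
scene [[440.77737396   0.         314.9766847 ]
 [  0.         440.77737396 238.06733758]
 [  0.           0.           1.        ]] [[-0.396342    0.72874454 -0.55843032  1.19788143]
 [ 0.91804473  0.30772711 -0.24999581  0.32321646]
 [-0.01033893 -0.61174785 -0.79098526  0.98694123]
 [ 0.          0.          0.          1.        ]]
top [[596.39198931   0.         309.71984907]
 [  0.         596.39198931 236.6727625 ]
 [  0.           0.           1.        ]] [[-0.02096188 -0.98295454  0.18264988  0.34243469]
 [-0.99977899  0.0209021  -0.00225262  0.04447681]
 [-0.00160355 -0.18265674 -0.98317544  1.59264153]
 [ 0.          0.          0.          1.        ]]
wrist [[371.64829954   0.         317.70308132]
 [  0.         371.64829954 249.51590476]
 [  0.           0.           1.        ]] [[ 0.33801163 -0.90917044 -0.24322265  0.2478773 ]
 [-0.94113996 -0.32705744 -0.08537565 -0.49544965]
 [-0.00192676  0.25776452 -0.96620585  0.37195448]
 [ 0.          0.          0.          1.        ]]
```

View pics/scene0.png

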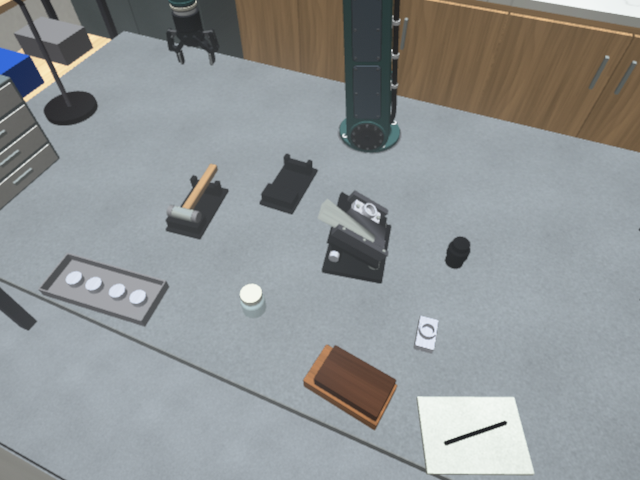

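View pics/top0.png

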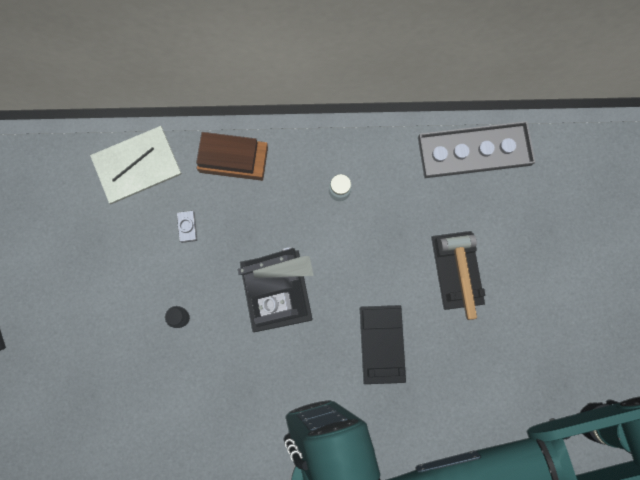

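View pics/wrist0.png

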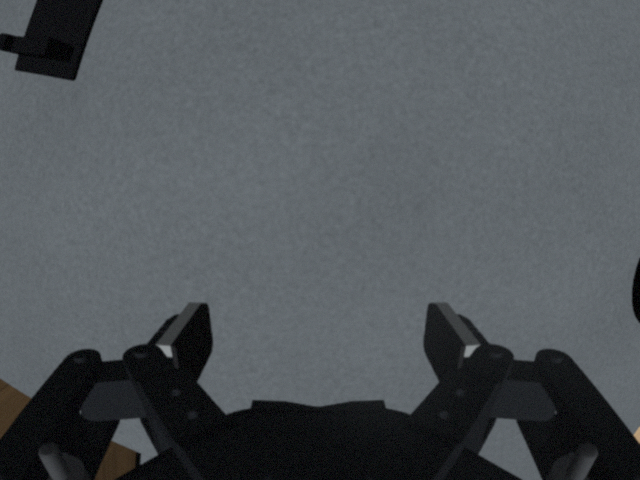

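The hammer lies on the farther of the two rests (top image, head at about 458,242, handle end at 472,318). The wedge tail is at about (312,266), and the wedge is driven towards image left, roughly world +y. Next I'll take a closer look.

```bash
python3 - <<'E'
import cv2
t=cv2.imread("pics/top0.png");s=cv2.imread("pics/scene0.png")
a=cv2.resize(t[225:330,425:495],(400,600),interpolation=cv2.INTER_CUBIC)
b=cv2.resize(t[240:340,230:330],(400,400),interpolation=cv2.INTER_CUBIC)
cv2.imwrite("pics/c1.png",a)
cv2.imwrite("pics/c2.png",cv2.resize(t[240:335,230:325],(600,600),interpolation=cv2.INTER_CUBIC))
cv2.imwrite("pics/c3.png",cv2.resize(s[180:290,310:400],(490,600),interpolation=cv2.INTER_CUBIC))
cv2.imwrite("pics/c4.png",cv2.resize(s[160:240,160:230],(525,600),interpolation=cv2.INTER_CUBIC))
E
```

```text
(no output)
```

View pics/c1.png

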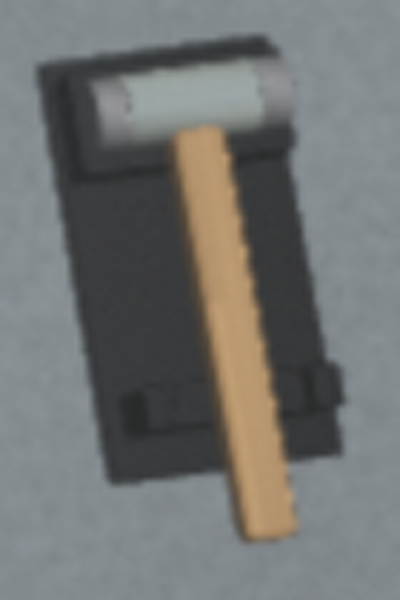

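View pics/c2.png

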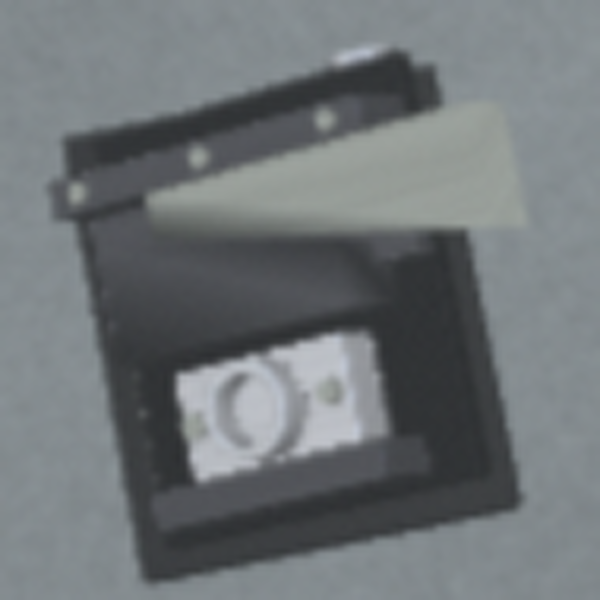

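View pics/c3.png

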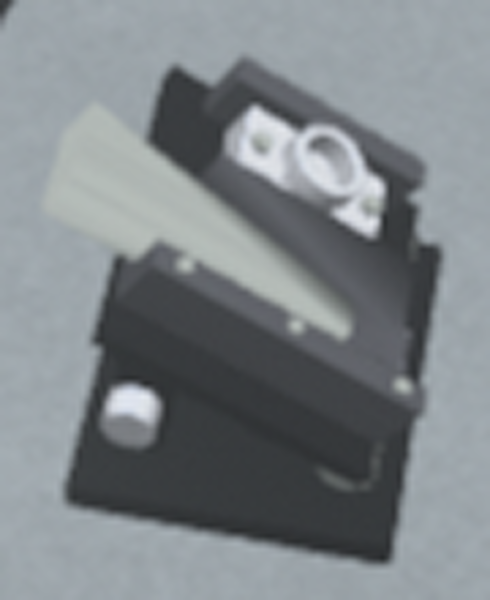

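View pics/c4.png

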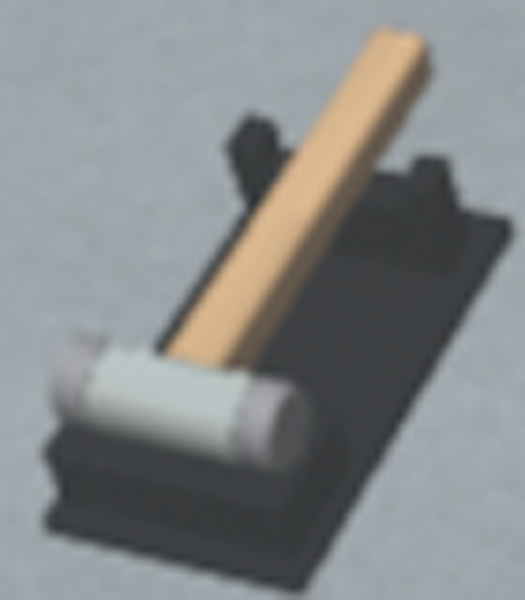

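```bash
cat > h.py <<'E'
import numpy as np,cv2
from rig import env,imaging
def und(n,p):
    i=imaging.camera_info(n);K=np.array(i["intrinsics"]);P=np.array(i["pose"]);return ray(K,P,p,n=="wrist")
def ray(K,P,p,fish):
    a=(p[0]-K[0,2])/K[0,0];b=(p[1]-K[1,2])/K[1,1]
    if fish:
        r=np.hypot(a,b);d=np.array([a/r*np.sin(r),b/r*np.sin(r),np.cos(r)]) if r>0 else np.array([0,0,1.])
    else: d=np.array([a,b,1.])
    d=P[:3,:3]@d;return P[:3,3],d/np.linalg.norm(d)
def onz(r,z):
    o,d=r;return o+d*(z-o[2])/d[2]
def tri(rs):
    A=0;b=0
    for o,d in rs:
        M=np.eye(3)-np.outer(d,d);A=A+M;b=b+M@o
    x=np.linalg.solve(A,b)
    return x,[np.linalg.norm((np.eye(3)-np.outer(d,d))@(x-o)) for o,d in rs]
E
python3 - <<'E'
from h import *
t=cv2.imread("pics/top0.png");s=cv2.imread("pics/scene0.png")
def m(im,name,x0,y0,x1,y1,lo,hi):
    c=im[y0:y1,x0:x1];h=cv2.cvtColor(c,cv2.COLOR_BGR2HSV);k=cv2.inRange(h,lo,hi)
    return k
k=m(t,"top",425,225,495,330,(5,90,120),(25,255,255))
ys,xs=np.nonzero(k);print(len(xs));r=cv2.minAreaRect(np.stack([xs,ys],1).astype(np.float32));print(r)
box=cv2.boxPoints(r)+[425,225]
for p in box:print(p,onz(und("top",p),0.069))
# head: plastic ends+ steel: axis end points, c1 coords
f=400/70
for p in [(92,110),(290,88),(112,108),(275,85)]: print(p,onz(und("top",(425+p[0]/f-.4,225+p[1]/f-.4)),0.057))
# wedge stretched
for im,n,b in [(t,"w1",(260,250,320,290)),(s,"w2",(312,190,372,245))]:
    c=im[b[1]:b[3],b[0]:b[2]].astype(float);c=np.clip((c-120)*255/90,0,255).astype(np.uint8)
    cv2.imwrite(f"pics/{n}.png",cv2.resize(c,None,fx=10,fy=10,interpolation=cv2.INTER_CUBIC))
E
```

```text
620
((40.58799743652344, 57.984004974365234), (71.91194915771484, 8.675943374633789), 79.69515228271484)
[454.88799858 248.38400269] [ 0.58668197 -0.33398078  0.069     ]
[463.42399597 246.83200073] [ 0.59028061 -0.35633482  0.069     ]
[476.28799438 317.58400726] [ 0.40807009 -0.37654492  0.069     ]
[467.7519989  319.13600922] [ 0.40463057 -0.35466274  0.069     ]
(92, 110) [ 0.60138054 -0.30070781  0.057     ]
(290, 88) [ 0.60966309 -0.39189055  0.057     ]
(112, 108) [ 0.60211333 -0.30990266  0.057     ]
(275, 85) [ 0.6112023  -0.38512948  0.057     ]
```

View pics/w1.png

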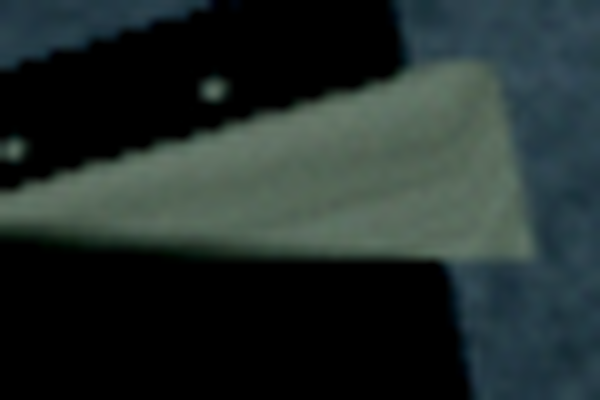

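View pics/w2.png

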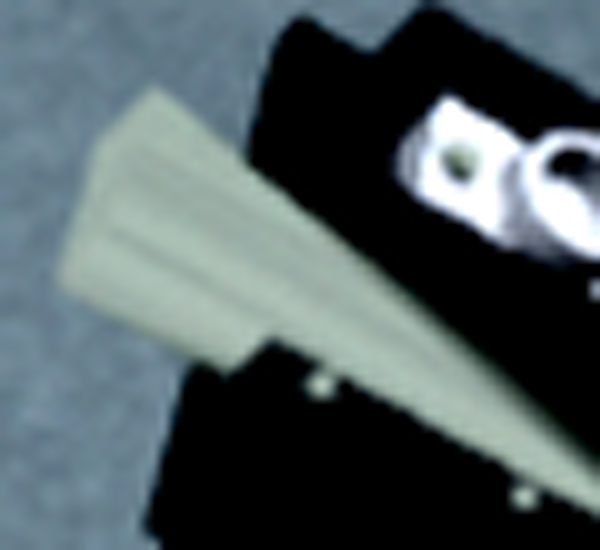

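```bash
python3 - <<'E'
from h import *
def T(a,b): print(*tri([und("top",(a[0]-.45,a[1]-.45)),und("scene",(b[0]-.45,b[1]-.45))]))
T((260+49.5,250+6.2),(312+6,190+28.5))
T((260+44.5,250+6.2),(312+9.5,190+15))
T((260+48.5,250+25.9),(312+15.5,190+8.8))
# fence screws: top c2 and scene c3
f=95/600;g=90/490
for a,b in [((325,120),(185,265)),((198,156),(296,326)),((77,192),(403,386))]:
    T((230+a[0]*f,240+a[1]*f),(310+b[0]*g,180+b[1]*g))
E
```

```text
[0.56014966 0.04458979 0.16694239] [np.float64(0.0008285431366570962), np.float64(0.0008285431366571226)]
[0.55413567 0.05397016 0.21355203] [np.float64(0.0016533530254613264), np.float64(0.001653353025461366)]
[0.5096732  0.04823478 0.18865914] [np.float64(0.0011340104664479087), np.float64(0.0011340104664479531)]
[0.55664481 0.1122781  0.15596419] [np.float64(0.00010105106460619106), np.float64(0.00010105106460612666)]
[0.54776557 0.16371262 0.12680677] [np.float64(0.00014862755339619136), np.float64(0.00014862755339608294)]
[0.53851693 0.21471456 0.09642232] [np.float64(0.00020517976418958007), np.float64(0.00020517976418948897)]
```

```bash
python3 -m jog '[{"gripper":1,"x":52,"y":24,"z":-10,"az":-0.047},{"gripper":1,"x":52,"y":24,"z":-10,"az":-0.047},{"gripper":1,"x":52,"y":24,"z":-10,"az":-0.047},{"gripper":1,"x":52,"y":24,"z":-10,"az":-0.047},{"gripper":1,"x":52,"y":24,"z":-10,"az":-0.047}]' 40
python3 -m jog '[{"gripper":1,"x":40,"y":20,"z":-6},{"gripper":1,"x":30,"y":14,"z":-6},{"gripper":1,"x":0,"y":0},{"gripper":1,"x":0},{"gripper":1,"x":0}]'
python3 - <<'E'
from h import *
cv2.imwrite("pics/wr1.png",imaging.get_image("wrist")[:,:,::-1])
s=env.state();print(s["tcp_pos"],s["eef_rot"],s["time_s"])
E
```

```text
[ 0.18582324 -0.51735748  0.24955917] [-1.57221647e+00  1.37167512e-04 -2.79681170e+00] 0.2invalid input
invalid input
```

View pics/wr1.png

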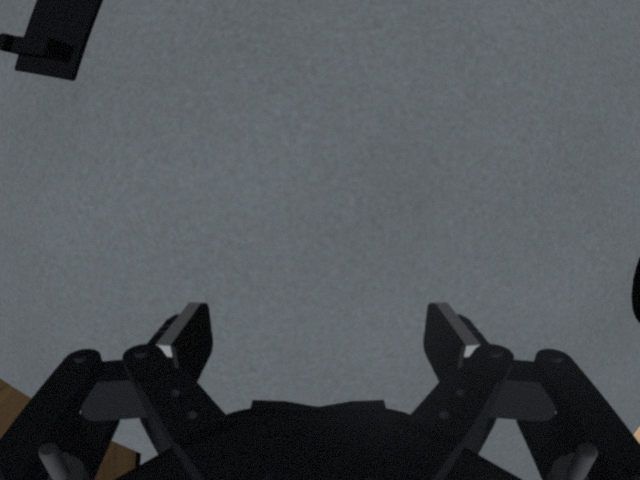

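The picture hasn't changed because both calls were refused. Each row probably needs every key.

```bash
python3 -m jog '[{"gripper":1,"x":52,"y":24,"z":-10,"ax":0,"ay":0,"az":-0.047},{"gripper":1,"x":52,"y":24,"z":-10,"ax":0,"ay":0,"az":-0.047},{"gripper":1,"x":52,"y":24,"z":-10,"ax":0,"ay":0,"az":-0.047},{"gripper":1,"x":52,"y":24,"z":-10,"ax":0,"ay":0,"az":-0.047},{"gripper":1,"x":52,"y":24,"z":-10,"ax":0,"ay":0,"az":-0.047}]' 40
```

```text
time_s: 0.82
tcp_pos: [0.4486, -0.3962, 0.1979]
eef_rot: [-1.57, -0.001, -3.05]
contact_force: [-0.6, -0.5, 0.8]
grip_width: 0.0853
```

```bash
python3 -m jog '[{"gripper":1,"x":45,"y":21,"z":-25,"ax":0,"ay":0,"az":0.01},{"gripper":1,"x":45,"y":22,"z":-25,"ax":0,"ay":0,"az":0.01},{"gripper":1,"x":8,"y":3,"z":-6,"ax":0,"ay":0,"az":0},{"gripper":1,"x":0,"y":0,"z":0,"ax":0,"ay":0,"az":0},{"gripper":1,"x":0,"y":0,"z":0,"ax":0,"ay":0,"az":0}]' 40
python3 - <<'E'
from h import *
np.save("wp.npy",np.array(imaging.camera_info("wrist")["pose"]))
cv2.imwrite("pics/wr2.png",imaging.get_image("wrist")[:,:,::-1])
s=env.state();print(s["tcp_pos"],s["eef_rot"],s["time_s"])
E
```

```text
time_s: 1.45
tcp_pos: [0.5513, -0.3461, 0.1383]
eef_rot: [-1.571, -0.004, -3.025]
contact_force: [-0.7, -0.1, -0.9]
grip_width: 0.0855
[ 0.55117944 -0.34635976  0.1385025 ] [-1.57069687 -0.00336237 -3.02530753] 1.5
```

View pics/wr2.png

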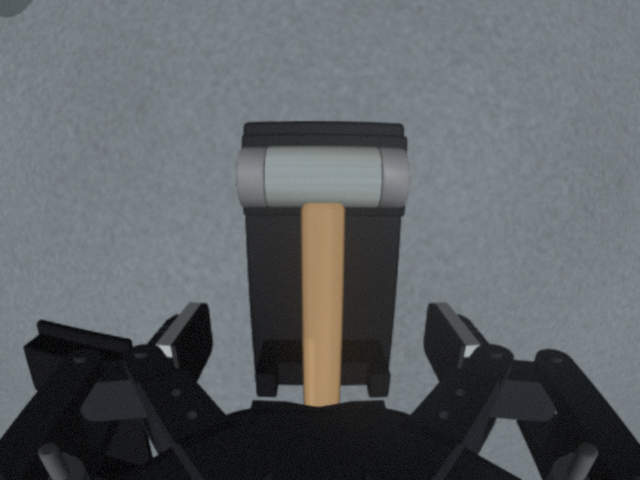

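```bash
python3 - <<'E'
from h import *
P=np.load("wp.npy");K=np.array(imaging.camera_info("wrist")["intrinsics"])
for p,z in [((323,215),.069),((322.5,300),.069),((322,380),.069),((322.5,177),.062),((238,180),.057),((409,179),.057)]:
    print(p,onz(ray(K,P,p,True),z))
E
```

```text
(323, 215) [ 0.58441827 -0.34511375  0.069     ]
(322.5, 300) [ 0.53682395 -0.3506039   0.069     ]
(322, 380) [ 0.4827153  -0.35692977  0.069     ]
(322.5, 177) [ 0.60368305 -0.34263652  0.062     ]
(238, 180) [ 0.59683337 -0.29633635  0.057     ]
(409, 179) [ 0.60865849 -0.39070161  0.057     ]
```

```bash
python3 -m jog '[{"gripper":1,"x":-6,"y":-3,"z":-35,"ax":0,"ay":0,"az":0},{"gripper":1,"x":0,"y":0,"z":-35,"ax":0,"ay":0,"az":0},{"gripper":1,"x":0,"y":0,"z":-11,"ax":0,"ay":0,"az":0},{"gripper":1,"x":0,"y":0,"z":0,"ax":0,"ay":0,"az":0},{"gripper":1,"x":0,"y":0,"z":0,"ax":0,"ay":0,"az":0}]' 40
```

```text
time_s: 2.12
tcp_pos: [0.544, -0.3559, 0.0646]
eef_rot: [-1.56, 0.006, -3.033]
contact_force: [0.1, -1.2, -0.2]
grip_width: 0.0852
```

```bash
python3 -m jog '[{"gripper":1,"x":1,"y":5,"z":-7,"ax":0,"ay":0,"az":0},{"gripper":1,"x":0,"y":0,"z":0,"ax":0,"ay":0,"az":0},{"gripper":1,"x":0,"y":0,"z":0,"ax":0,"ay":0,"az":0},{"gripper":1,"x":0,"y":0,"z":0,"ax":0,"ay":0,"az":0},{"gripper":1,"x":0,"y":0,"z":0,"ax":0,"ay":0,"az":0}]' 40
```

```text
time_s: 2.75
tcp_pos: [0.5468, -0.3514, 0.0607]
eef_rot: [-1.556, 0.01, -3.032]
contact_force: [0.1, 0.4, 0.3]
grip_width: 0.085
```

```bash
python3 -m jog '[{"gripper":1,"x":-1,"y":2,"z":-4,"ax":0.015,"ay":0.01,"az":0.005},{"gripper":1,"x":0,"y":0,"z":0,"ax":0,"ay":0,"az":0},{"gripper":0,"x":0,"y":0,"z":0,"ax":0,"ay":0,"az":0},{"gripper":0,"x":0,"y":0,"z":0,"ax":0,"ay":0,"az":0},{"gripper":0,"x":0,"y":0,"z":0,"ax":0,"ay":0,"az":0}]' 40
```

```text
time_s: 3.38
tcp_pos: [0.5456, -0.3493, 0.0561]
eef_rot: [-1.574, 0.001, -3.027]
contact_force: [0.6, -0.5, -0.1]
grip_width: 0.0323
```

```bash
python3 -m jog '[{"gripper":0,"x":0,"y":0,"z":0,"ax":0,"ay":0,"az":0},{"gripper":0,"x":0,"y":0,"z":0,"ax":0,"ay":0,"az":0},{"gripper":0,"x":0,"y":0,"z":0,"ax":0,"ay":0,"az":0},{"gripper":0,"x":0,"y":0,"z":0,"ax":0,"ay":0,"az":0},{"gripper":0,"x":0,"y":0,"z":0,"ax":0,"ay":0,"az":0}]' 80
```

```text
time_s: 4.0
tcp_pos: [0.5457, -0.3494, 0.0564]
eef_rot: [-1.573, 0.001, -3.027]
contact_force: [0.8, -0.7, 0.3]
grip_width: 0.0231
```

```bash
python3 -m jog '[{"gripper":0,"x":0,"y":0,"z":20,"ax":0,"ay":0,"az":0},{"gripper":0,"x":0,"y":0,"z":40,"ax":0,"ay":0,"az":0},{"gripper":0,"x":0,"y":0,"z":45,"ax":0,"ay":0,"az":0},{"gripper":0,"x":0,"y":0,"z":45,"ax":0,"ay":0,"az":0},{"gripper":0,"x":0,"y":0,"z":35,"ax":0,"ay":0,"az":0}]' 110
```

```text
time_s: 4.62
tcp_pos: [0.5408, -0.3458, 0.2415]
eef_rot: [-1.585, -0.011, -3.027]
contact_force: [0.5, -0.6, -3.4]
grip_width: 0.0228
```

```bash
python3 -m jog '[{"gripper":0,"x":-8,"y":35,"z":6,"ax":-0.08,"ay":0,"az":0.012},{"gripper":0,"x":-10,"y":50,"z":6,"ax":-0.11,"ay":0,"az":0.012},{"gripper":0,"x":-10,"y":50,"z":6,"ax":-0.11,"ay":0,"az":0.012},{"gripper":0,"x":-10,"y":50,"z":6,"ax":-0.1,"ay":0,"az":0.012},{"gripper":0,"x":-8,"y":35,"z":0,"ax":-0.08,"ay":0,"az":0.012}]' 110
```

```text
time_s: 5.25
tcp_pos: [0.4925, -0.1241, 0.274]
eef_rot: [-1.093, -0.063, -2.992]
contact_force: [-0.2, 0.4, -4.5]
grip_width: 0.0225
```

```bash
cat >> h.py <<'E'
from scipy.spatial.transform import Rotation as Ro
yaw=np.deg2rad(10.0)
hx=np.array([np.cos(yaw),np.sin(yaw),0]);dh=np.array([-np.sin(yaw),np.cos(yaw),0])
d=dh*np.cos(np.pi/6)-np.array([0,0,.5]);n=np.cross(hx,d)
RT=np.stack([-hx,-n,-d],1)
tail=np.array([0.535,0.0464,0.178])
def goal(back,up=0.003,t=None):  # face gap back [m]
    t=tail if t is None else t
    head=t-(0.045+back)*d+up*n
    return head-0.058*hx
def delta(g,R=RT):
    s=env.state();Rc=Ro.from_euler('xyz',s["eef_rot"])
    print("t",round(s["time_s"],2),"tcp",s["tcp_pos"].round(4),"F",s["contact_force"].round(1),"w",round(s["grip_width"],4))
    print("shift mm",((g-s["tcp_pos"])*1000).round(1),"turn",(Ro.from_matrix(R)*Rc.inv()).as_rotvec().round(3))
E
python3 -c "
from h import *
delta(goal(0.06,0.02))"
```

```text
t 5.25 tcp [ 0.4925 -0.1241  0.274 ] F [-0.2  0.4 -4.5] w 0.0225
shift mm [ -0.6  80.7 -26.2] turn [-0.035 -0.07   0.027]
```

```bash
python3 -m jog '[{"gripper":0,"x":0,"y":30,"z":-8,"ax":-0.02,"ay":-0.03,"az":0.013},{"gripper":0,"x":0,"y":30,"z":-10,"ax":-0.01,"ay":-0.03,"az":0.013},{"gripper":0,"x":0,"y":10,"z":-8,"ax":0,"ay":-0.01,"az":0},{"gripper":0,"x":0,"y":0,"z":0,"ax":0,"ay":0,"az":0},{"gripper":0,"x":0,"y":0,"z":0,"ax":0,"ay":0,"az":0}]' 110
python3 - <<'E'
from h import *
P=np.array(imaging.camera_info("wrist")["pose"]);np.save("wp.npy",P)
cv2.imwrite("pics/wr3.png",imaging.get_image("wrist")[:,:,::-1])
delta(goal(0.06,0.02))
E
```

```text
time_s: 5.88
tcp_pos: [0.49, -0.0474, 0.2491]
eef_rot: [-1.055, 0.004, -2.963]
contact_force: [0.1, -0.6, -2.7]
grip_width: 0.0225
t 5.92 tcp [ 0.49   -0.0476  0.2491] F [ 0.1  0.9 -2.8] w 0.0226
shift mm [ 2.   4.2 -1.2] turn [-0.009  0.002 -0.004]
```

View pics/wr3.png

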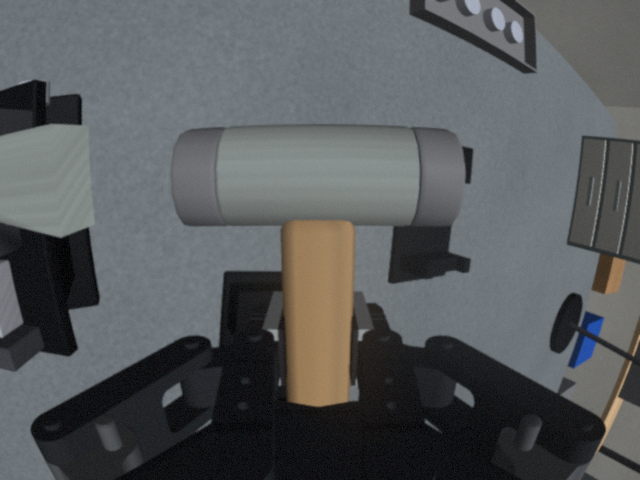

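```bash
python3 - <<'E'
import cv2,numpy as np
c=cv2.imread("pics/wr3.png")[100:260,0:220].astype(float);c=np.clip((c-90)*255/110,0,255).astype(np.uint8)
cv2.imwrite("pics/z3.png",cv2.resize(c,None,fx=3.6,fy=3.6,interpolation=cv2.INTER_CUBIC))
E
```

```text
(no output)
```

View pics/z3.png

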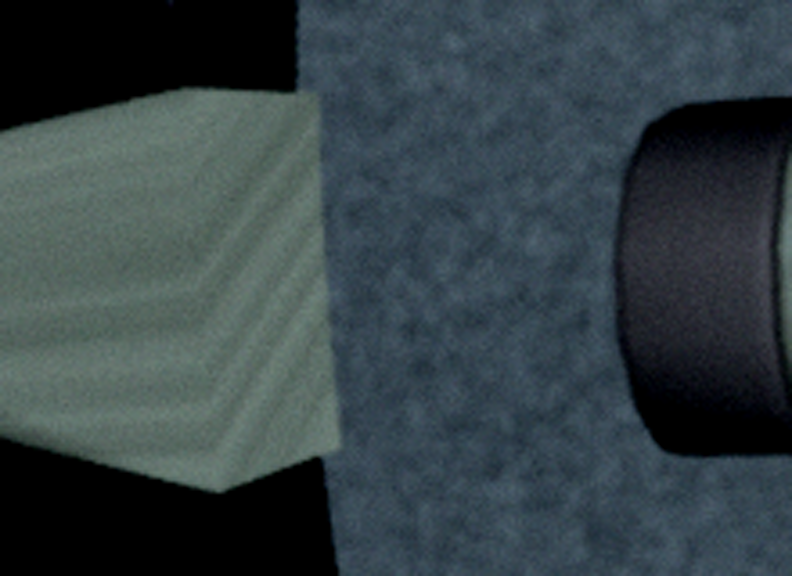

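```bash
cat > tailfit.py <<'E'
from h import *
P=np.load("wp.npy");K=np.array(imaging.camera_info("wrist")["intrinsics"])
W=lambda p:ray(K,P,p,True)
offs={'A':.024*hx+.014*n,'B':-.024*hx+.014*n,'C':.024*hx-.014*n,'D':-.024*hx-.014*n}
w=[('A',W((51.2,124.2))),('B',W((60.4,236.5))),('C',W((88.1,126.2))),('D',W((94.2,224.8)))]
t=[('C',und("top",(309.05,255.75))),('D',und("top",(312.5,275.3)))]
s=[('C',und("scene",(317.55,218))),('A',und("scene",(321,204.5))),('B',und("scene",(327,198.3)))]
for nm,L in [("wrist",w),("top+scene",t+s),("all",w+t+s)]:
    x,e=tri([(r[0]-offs[k],r[1]) for k,r in L]);print(nm,x.round(4),(np.array(e)*1000).round(1))
# individual heights from wrist on fitted planes
E
python3 tailfit.py
```

```text
wrist [0.5349 0.0477 0.1776] [0.3 0.3 0.1 0.2]
top+scene [0.5347 0.0462 0.1871] [ 0.4  1.4  6.1 13.3  6.8]
all [0.5349 0.0463 0.1868] [ 0.9  2.   0.9  1.3  0.6  1.5  5.7 13.7  6.4]
```

```bash
sed -i 's/^tail=.*/tail=np.array([0.5349,0.0477,0.1776])/' h.py; python3 - <<'E'
from h import *
P=np.load("wp.npy");K=np.array(imaging.camera_info("wrist")["intrinsics"])
s=env.state();R=Ro.from_euler('xyz',s["eef_rot"]).as_matrix()
for p in [(317,175.5),(171,176),(464,176)]:
    o,v=ray(K,P,p,True)
    lo=R.T@(o-s["tcp_pos"]);lv=R.T@v
    # intersect tool y=0 plane (hammer mid-plane) 
    for y in (0,-.012): print(p,y,(lo+lv*(y-lo[1])/lv[1]).round(4))
delta(goal(0.035))
E
```

```text
(317, 175.5) 0 [-0.0582  0.     -0.0006]
(317, 175.5) -0.012 [-0.059  -0.012  -0.0006]
(171, 176) 0 [-0.0594  0.     -0.0513]
(171, 176) -0.012 [-0.06   -0.012  -0.0463]
(464, 176) 0 [-0.0594  0.      0.0503]
(464, 176) -0.012 [-0.06   -0.012   0.0454]
t 5.92 tcp [ 0.49   -0.0476  0.2491] F [ 0.1  0.9 -2.8] w 0.0226
shift mm [ -0.4  18.4 -28.9] turn [-0.009  0.002 -0.004]
```

```bash
python3 -m jog '[{"gripper":0,"x":0,"y":10,"z":-15,"ax":-0.009,"ay":0.002,"az":-0.004},{"gripper":0,"x":0,"y":9,"z":-14,"ax":0,"ay":0,"az":0},{"gripper":0,"x":0,"y":0,"z":0,"ax":0,"ay":0,"az":0},{"gripper":0,"x":0,"y":0,"z":0,"ax":0,"ay":0,"az":0},{"gripper":0,"x":0,"y":0,"z":0,"ax":0,"ay":0,"az":0}]' 110
python3 -c "
from h import *
delta(goal(0.03));delta(goal(0.0))"
```

```text
time_s: 6.55
tcp_pos: [0.4913, -0.0315, 0.2217]
eef_rot: [-1.045, 0.004, -2.973]
contact_force: [0.5, -0.1, -3.8]
grip_width: 0.0221
t 6.55 tcp [ 0.4913 -0.0315  0.2217] F [ 0.5 -0.1 -3.8] w 0.0221
shift mm [-2.5  6.7 -4. ] turn [0.001 0.004 0.006]
t 6.55 tcp [ 0.4913 -0.0315  0.2217] F [ 0.5 -0.1 -3.8] w 0.0221
shift mm [ -7.   32.3 -19. ] turn [0.001 0.004 0.006]
```

```bash
python3 -m jog '[{"gripper":0,"x":-2,"y":11,"z":-6.5,"ax":0,"ay":0.004,"az":0.005},{"gripper":0,"x":-2,"y":11,"z":-6.5,"ax":0,"ay":0,"az":0},{"gripper":0,"x":-2,"y":11,"z":-6.5,"ax":0,"ay":0,"az":0},{"gripper":0,"x":-2,"y":11,"z":-6.5,"ax":0,"ay":0,"az":0},{"gripper":0,"x":0,"y":0,"z":0,"ax":0,"ay":0,"az":0}]' 110
python3 -c "
from h import *
delta(goal(-0.015))"
```

```text
time_s: 7.18
tcp_pos: [0.4836, 0.0118, 0.198]
eef_rot: [-1.035, 0.004, -2.972]
contact_force: [-0.3, -0.2, -3.0]
grip_width: 0.0224
t 7.17 tcp [0.4836 0.0118 0.198 ] F [-0.3 -0.2 -3. ] w 0.0224
shift mm [-1.6  1.7 -2.8] turn [0.012 0.006 0.005]
```

```bash
python3 -m jog '[{"gripper":0,"x":2,"y":-11,"z":6.5,"ax":0,"ay":0,"az":0},{"gripper":0,"x":2,"y":-11,"z":6.5,"ax":0.01,"ay":0.005,"az":0.005},{"gripper":0,"x":2,"y":-11,"z":6.5,"ax":0,"ay":0,"az":0},{"gripper":0,"x":0,"y":0,"z":0,"ax":0,"ay":0,"az":0},{"gripper":0,"x":0,"y":0,"z":0,"ax":0,"ay":0,"az":0}]' 110
python3 - <<'E'
from h import *
P=np.array(imaging.camera_info("wrist")["pose"]);np.save("wp.npy",P)
im=imaging.get_image("wrist")[:,:,::-1];cv2.imwrite("pics/wr4.png",im)
delta(goal(0.03))
c=im[80:280,0:220].astype(float);c=np.clip((c-70)*255/130,0,255).astype(np.uint8)
cv2.imwrite("pics/z4.png",cv2.resize(c,None,fx=3,fy=3,interpolation=cv2.INTER_CUBIC))
E
```

```text
time_s: 7.8
tcp_pos: [0.4895, -0.0221, 0.2178]
eef_rot: [-1.047, -0.0, -2.965]
contact_force: [-0.2, 0.0, -3.8]
grip_width: 0.0227
t 7.85 tcp [ 0.4896 -0.022   0.2179] F [-0.4  0.2 -2.8] w 0.0227
shift mm [-0.8 -2.8 -0.2] turn [ 0.    -0.    -0.002]
```

View pics/z4.png

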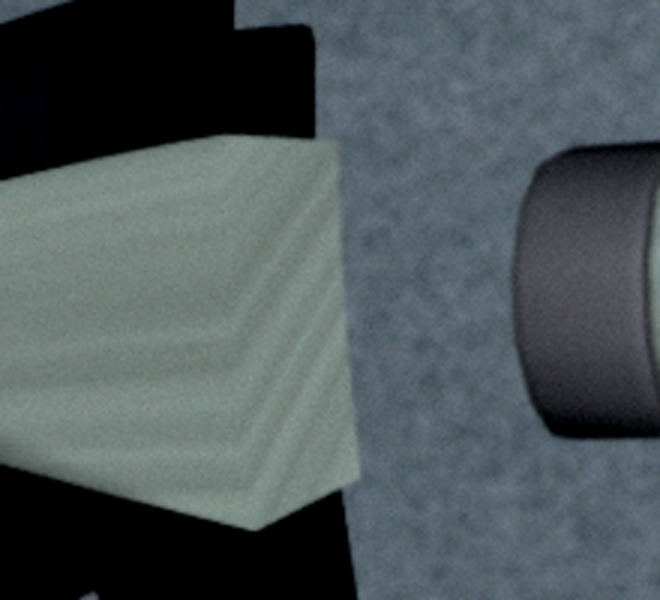

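```bash
cat > tf.py <<'E'
from h import *
import sys
P=np.load("wp.npy");K=np.array(imaging.camera_info("wrist")["intrinsics"])
offs={'A':.024*hx+.014*n,'B':-.024*hx+.014*n,'C':.024*hx-.014*n,'D':-.024*hx-.014*n}
v=list(map(float,sys.argv[1:]));f,ox,oy=v[:3];v=v[3:]
L=[(k,(ox+v[2*i]/f-.4,oy+v[2*i+1]/f-.4)) for i,k in enumerate('ABCD')]
x,e=tri([(r[0]-offs[k],r[1]) for k,r in [(k,ray(K,P,p,True)) for k,p in L]])
print("tail",x.round(4),"resid mm",(np.array(e)*1000).round(1),"slid mm",((x-np.array([.5349,.0477,.1776]))@d*1000).round(1), "off x,n",((x-tail)@hx*1000).round(1),((x-tail)@n*1000).round(1))
E
python3 tf.py 3 0 80 226 134 256 529 337 141 360 480
```

```text
tail [0.5329 0.0588 0.1709] resid mm [0.4 0.2 0.3 0.4] slid mm 13.1 off x,n -0.0 -0.2
```

```bash
python3 -m jog '[{"gripper":0,"x":-2,"y":11,"z":-6.5,"ax":0,"ay":0,"az":0},{"gripper":0,"x":-2,"y":11,"z":-6.5,"ax":0,"ay":0,"az":0},{"gripper":0,"x":-2,"y":11,"z":-6.5,"ax":0,"ay":0,"az":0},{"gripper":0,"x":-2,"y":11,"z":-6.5,"ax":0,"ay":0,"az":0},{"gripper":0,"x":-1,"y":5,"z":-3,"ax":0,"ay":0,"az":0}]' 110
python3 -c "
from h import *
delta(goal(-0.027))"
```

```text
time_s: 8.48
tcp_pos: [0.4804, 0.026, 0.1902]
eef_rot: [-1.032, 0.001, -2.969]
contact_force: [0.9, -7.1, -0.8]
grip_width: 0.0225
t 8.47 tcp [0.4804 0.026  0.1902] F [ 0.9 -7.1 -0.8] w 0.0225
shift mm [-0.2 -2.3 -1. ] turn [0.015 0.004 0.002]
```

```bash
python3 -m jog '[{"gripper":0,"x":-0.6,"y":3.4,"z":-2,"ax":0.01,"ay":0.003,"az":0},{"gripper":0,"x":-0.6,"y":3.4,"z":-2,"ax":0,"ay":0,"az":0},{"gripper":0,"x":-0.6,"y":3.4,"z":-2,"ax":0,"ay":0,"az":0},{"gripper":0,"x":-0.6,"y":3.4,"z":-2,"ax":0,"ay":0,"az":0},{"gripper":0,"x":0,"y":0,"z":0,"ax":0,"ay":0,"az":0}]' 110
python3 -c "
from h import *
delta(goal(-0.032))"
```

```text
time_s: 9.1
tcp_pos: [0.4787, 0.0343, 0.1862]
eef_rot: [-1.018, 0.003, -2.976]
contact_force: [-1.0, -1.4, -3.8]
grip_width: 0.0227
t 9.1 tcp [0.4787 0.0343 0.1862] F [-1.  -1.4 -3.8] w 0.0227
shift mm [ 0.8 -6.3  0.5] turn [0.028 0.008 0.009]
```

```bash
python3 -m jog '[{"gripper":0,"x":2,"y":-11,"z":6,"ax":0.014,"ay":0.004,"az":0.004},{"gripper":0,"x":2,"y":-12,"z":5.5,"ax":0.014,"ay":0.004,"az":0.004},{"gripper":0,"x":2,"y":-12,"z":5.5,"ax":0,"ay":0,"az":0},{"gripper":0,"x":0,"y":0,"z":0,"ax":0,"ay":0,"az":0},{"gripper":0,"x":0,"y":0,"z":0,"ax":0,"ay":0,"az":0}]' 110
python3 - <<'E'
from h import *
P=np.array(imaging.camera_info("wrist")["pose"]);np.save("wp.npy",P)
im=imaging.get_image("wrist")[:,:,::-1];cv2.imwrite("pics/wr5.png",im)
delta(goal(0.0))
c=im[80:280,0:220].astype(float);c=np.clip((c-70)*255/130,0,255).astype(np.uint8)
cv2.imwrite("pics/z5.png",cv2.resize(c,None,fx=3,fy=3,interpolation=cv2.INTER_CUBIC))
E
```

```text
time_s: 9.72
tcp_pos: [0.4839, 0.0023, 0.2004]
eef_rot: [-1.053, -0.004, -2.963]
contact_force: [0.2, 0.9, -2.8]
grip_width: 0.0225
t 9.78 tcp [0.4839 0.0022 0.2005] F [ 0.2 -0.5 -3.4] w 0.0222
shift mm [ 0.3 -1.5  2.2] turn [-0.005 -0.005 -0.005]
```

View pics/z5.png

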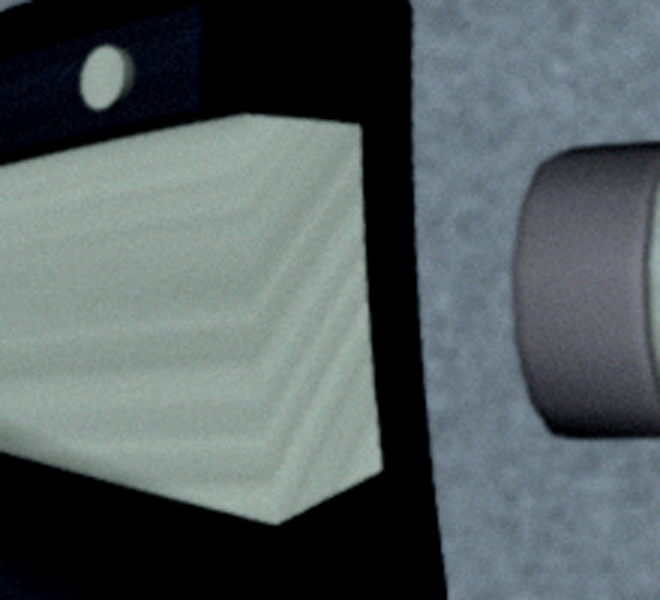

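```bash
python3 tf.py 3 0 80 247 114 277 523 360 124 383 468
```

```text
tail [0.5292 0.0804 0.158 ] resid mm [0.2 0.2 0.4 0.1] slid mm 38.5 off x,n 0.0 -0.4
```

```bash
python3 -m jog '[{"gripper":0,"x":-1.6,"y":9.4,"z":-5.5,"ax":-0.003,"ay":-0.003,"az":-0.003},{"gripper":0,"x":-1.6,"y":9.4,"z":-5.5,"ax":0,"ay":0,"az":0},{"gripper":0,"x":-1.6,"y":9.4,"z":-5.5,"ax":0,"ay":0,"az":0},{"gripper":0,"x":-0.6,"y":3.4,"z":-2,"ax":0.004,"ay":0,"az":0},{"gripper":0,"x":-0.6,"y":3.4,"z":-2.4,"ax":0.004,"ay":0,"az":0}]' 110
python3 -c "
from h import *
delta(goal(-0.0385))"
```

```text
time_s: 10.4
tcp_pos: [0.4781, 0.0331, 0.1831]
eef_rot: [-1.035, 0.002, -2.972]
contact_force: [-0.4, -12.2, 2.8]
grip_width: 0.0228
t 10.4 tcp [0.4781 0.0331 0.1831] F [ -0.4 -12.2   2.8] w 0.0228
shift mm [0.4 0.5 0.4] turn [0.012 0.004 0.005]
```

```bash
python3 -m jog '[{"gripper":0,"x":-0.6,"y":3.4,"z":-2.3,"ax":0.006,"ay":0.002,"az":0.002},{"gripper":0,"x":-0.6,"y":3.4,"z":-2.3,"ax":0.004,"ay":0,"az":0},{"gripper":0,"x":-0.6,"y":3.4,"z":-2.3,"ax":0.004,"ay":0,"az":0},{"gripper":0,"x":-0.6,"y":3.4,"z":-2.3,"ax":0.004,"ay":0,"az":0},{"gripper":0,"x":-0.6,"y":3.4,"z":-2.3,"ax":0,"ay":0,"az":0}]' 110
python3 -c "
from h import *
delta(goal(-0.0385))"
```

```text
time_s: 11.02
tcp_pos: [0.477, 0.0342, 0.1839]
eef_rot: [-1.005, 0.011, -2.991]
contact_force: [-0.8, -11.0, 2.6]
grip_width: 0.0223
t 11.03 tcp [0.477  0.0342 0.1839] F [ -0.8 -11.    2.6] w 0.0223
shift mm [ 1.5 -0.7 -0.5] turn [0.04  0.017 0.024]
```

```bash
python3 -m jog '[{"gripper":0,"x":2,"y":-11,"z":6,"ax":0.014,"ay":0.006,"az":0.008},{"gripper":0,"x":2,"y":-12,"z":6.5,"ax":0.014,"ay":0.006,"az":0.008},{"gripper":0,"x":2,"y":-12,"z":6.5,"ax":0,"ay":0,"az":0},{"gripper":0,"x":0,"y":0,"z":0,"ax":0,"ay":0,"az":0},{"gripper":0,"x":0,"y":0,"z":0,"ax":0,"ay":0,"az":0}]' 110
python3 - <<'E'
from h import *
P=np.array(imaging.camera_info("wrist")["pose"]);np.save("wp.npy",P)
im=imaging.get_image("wrist")[:,:,::-1];cv2.imwrite("pics/wr6.png",im)
delta(goal(0.0))
c=im[80:280,0:220].astype(float);c=np.clip((c-70)*255/130,0,255).astype(np.uint8)
cv2.imwrite("pics/z6.png",cv2.resize(c,None,fx=3,fy=3,interpolation=cv2.INTER_CUBIC))
E
```

```text
time_s: 11.65
tcp_pos: [0.4826, 0.0004, 0.2016]
eef_rot: [-1.036, 0.001, -2.973]
contact_force: [-0.4, 0.0, -3.5]
grip_width: 0.0224
t 11.7 tcp [0.4826 0.0005 0.2017] F [-0.5 -0.4 -3.2] w 0.0226
shift mm [1.7 0.2 1. ] turn [0.011 0.003 0.005]
```

View pics/z6.png

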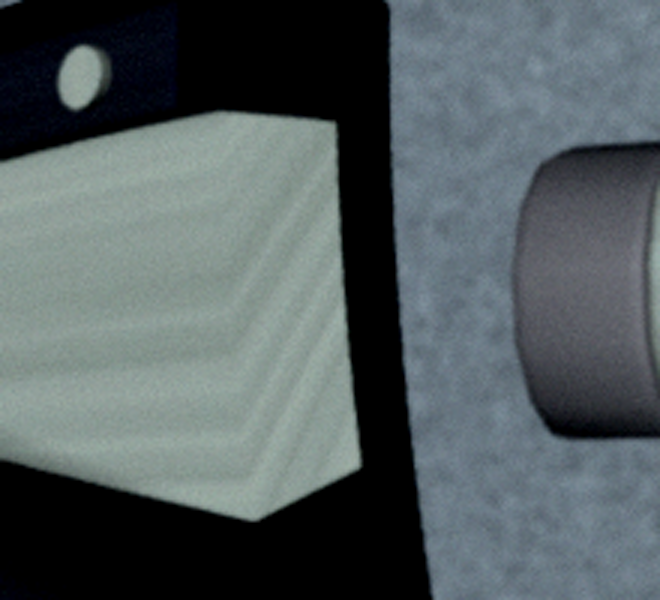

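```bash
python3 tf.py 3 0 80 226 111 255 521 337 121 360 467
```

```text
tail [0.5291 0.0805 0.1581] resid mm [0.6 0.1 0.3 0.3] slid mm 38.6 off x,n -0.1 -0.2
```

```bash
python3 -m jog '[{"gripper":0,"x":-1.6,"y":10.2,"z":-5.6,"ax":0.01,"ay":0.003,"az":0.004},{"gripper":0,"x":-1.8,"y":10.2,"z":-6,"ax":0,"ay":0,"az":0},{"gripper":0,"x":-1.8,"y":10.2,"z":-6,"ax":0,"ay":0,"az":0},{"gripper":0,"x":-1.4,"y":8,"z":-4.8,"ax":0.004,"ay":0,"az":0},{"gripper":0,"x":-1.4,"y":8,"z":-4.8,"ax":0.004,"ay":0,"az":0}]' 110
python3 -c "
from h import *
delta(goal(-0.0385))"
```

```text
time_s: 12.32
tcp_pos: [0.4755, 0.0344, 0.1842]
eef_rot: [-1.009, 0.006, -2.985]
contact_force: [0.7, -25.7, 7.2]
grip_width: 0.0224
t 12.32 tcp [0.4755 0.0344 0.1842] F [  0.7 -25.7   7.2] w 0.0224
shift mm [ 3.  -0.8 -0.7] turn [0.037 0.012 0.018]
```

```bash
python3 -m jog '[{"gripper":0,"x":2,"y":-11,"z":6,"ax":0.014,"ay":0.006,"az":0.008},{"gripper":0,"x":3,"y":-12,"z":6.5,"ax":0.014,"ay":0.006,"az":0.008},{"gripper":0,"x":3,"y":-12,"z":6.5,"ax":0,"ay":0,"az":0},{"gripper":0,"x":0,"y":0,"z":0,"ax":0,"ay":0,"az":0},{"gripper":0,"x":0,"y":0,"z":0,"ax":0,"ay":0,"az":0}]' 110
python3 - <<'E'
from h import *
P=np.array(imaging.camera_info("wrist")["pose"]);np.save("wp.npy",P)
im=imaging.get_image("wrist")[:,:,::-1];cv2.imwrite("pics/wr7.png",im)
delta(goal(0.0))
E
```

```text
time_s: 12.95
tcp_pos: [0.4832, 0.0, 0.2022]
eef_rot: [-1.039, -0.003, -2.968]
contact_force: [-0.7, 0.8, -3.3]
grip_width: 0.0221
t 13.0 tcp [0.4832 0.     0.2022] F [-0.7  0.5 -2.9] w 0.0224
shift mm [1.1 0.7 0.5] turn [ 0.009 -0.002  0.001]
```

View pics/wr7.png

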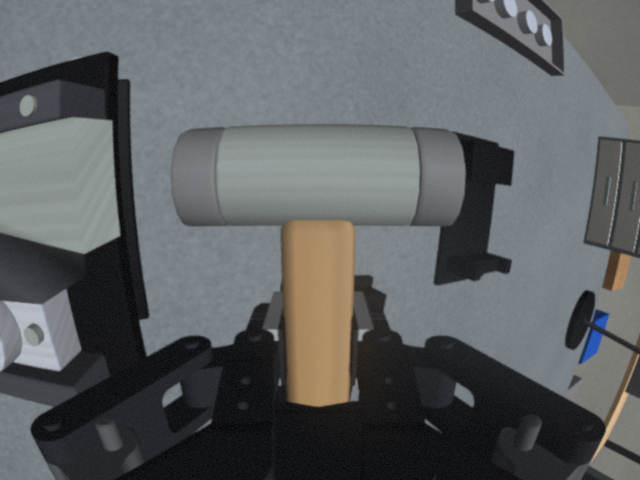

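```bash
python3 -m jog '[{"gripper":0,"x":3,"y":-40,"z":25,"ax":0.06,"ay":0,"az":0},{"gripper":0,"x":11,"y":-52,"z":10,"ax":0.09,"ay":0,"az":-0.01},{"gripper":0,"x":12,"y":-52,"z":0,"ax":0.09,"ay":0,"az":-0.012},{"gripper":0,"x":12,"y":-52,"z":0,"ax":0.09,"ay":0,"az":-0.012},{"gripper":0,"x":12,"y":-50,"z":0,"ax":0.09,"ay":0,"az":-0.012}]' 110
cat >> h.py <<'E'
RR=Ro.from_euler('xyz',[-1.5715,0.001,-3.027]).as_matrix()
G0=np.array([0.5457,-0.3494,0.0564])
E
python3 -c "
from h import *
delta(G0,RR)"
```

```text
time_s: 13.62
tcp_pos: [0.5337, -0.2444, 0.2356]
eef_rot: [-1.466, 0.062, -3.009]
contact_force: [1.2, 0.7, -4.3]
grip_width: 0.0224
t 13.62 tcp [ 0.5337 -0.2444  0.2356] F [ 1.2  0.7 -4.3] w 0.0224
shift mm [  12.  -105.  -179.2] turn [ 0.097  0.074 -0.014]
```

```bash
python3 -m jog '[{"gripper":0,"x":5,"y":-45,"z":-25,"ax":0.04,"ay":0.035,"az":-0.008},{"gripper":0,"x":5,"y":-40,"z":-30,"ax":0.04,"ay":0.03,"az":-0.006},{"gripper":0,"x":2,"y":-15,"z":-30,"ax":0.015,"ay":0.008,"az":0},{"gripper":0,"x":0,"y":0,"z":0,"ax":0,"ay":0,"az":0},{"gripper":0,"x":0,"y":0,"z":0,"ax":0,"ay":0,"az":0}]' 110
python3 -c "
from h import *
delta(G0,RR)"
```

```text
time_s: 14.25
tcp_pos: [0.5447, -0.3528, 0.146]
eef_rot: [-1.57, -0.006, -3.033]
contact_force: [-0.2, -0.5, -3.1]
grip_width: 0.0226
t 14.25 tcp [ 0.5447 -0.3528  0.146 ] F [-0.2 -0.5 -3.1] w 0.0226
shift mm [  1.    3.4 -89.6] turn [ 0.002 -0.007  0.006]
```

```bash
python3 -m jog '[{"gripper":0,"x":1,"y":3,"z":-25,"ax":0.002,"ay":-0.007,"az":0.006},{"gripper":0,"x":0,"y":0,"z":-25,"ax":0,"ay":0,"az":0},{"gripper":0,"x":0,"y":0,"z":-12,"ax":0,"ay":0,"az":0},{"gripper":0,"x":0,"y":0,"z":0,"ax":0,"ay":0,"az":0},{"gripper":0,"x":0,"y":0,"z":0,"ax":0,"ay":0,"az":0}]' 110
python3 -c "
from h import *
delta(G0,RR)"
```

```text
time_s: 14.88
tcp_pos: [0.5504, -0.3467, 0.0934]
eef_rot: [-1.559, 0.012, -3.019]
contact_force: [0.3, -0.3, -3.9]
grip_width: 0.0222
t 14.88 tcp [ 0.5504 -0.3467  0.0934] F [ 0.3 -0.3 -3.9] w 0.0222
shift mm [ -4.7  -2.7 -37. ] turn [ 0.011  0.012 -0.007]
```

```bash
python3 -m jog '[{"gripper":0,"x":-4,"y":-2.5,"z":-12,"ax":0.01,"ay":0.011,"az":-0.007},{"gripper":0,"x":-1,"y":0,"z":-12,"ax":0.003,"ay":0.003,"az":0},{"gripper":0,"x":0,"y":0,"z":-6,"ax":0,"ay":0,"az":0},{"gripper":0,"x":0,"y":0,"z":0,"ax":0,"ay":0,"az":0},{"gripper":0,"x":0,"y":0,"z":0,"ax":0,"ay":0,"az":0}]' 110
python3 -c "
from h import *
delta(G0,RR)"
```

```text
time_s: 15.5
tcp_pos: [0.5455, -0.3502, 0.0628]
eef_rot: [-1.573, 0.0, -3.028]
contact_force: [0.1, -0.2, -3.4]
grip_width: 0.0225
t 15.5 tcp [ 0.5455 -0.3502  0.0628] F [ 0.1 -0.2 -3.4] w 0.0225
shift mm [ 0.2  0.8 -6.4] turn [-0.002 -0.001  0.001]
```

```bash
python3 -m jog '[{"gripper":0,"x":0,"y":0.5,"z":-3,"ax":0,"ay":0,"az":0},{"gripper":0,"x":0,"y":0,"z":-2,"ax":0,"ay":0,"az":0},{"gripper":0,"x":0,"y":0,"z":-2,"ax":0,"ay":0,"az":0},{"gripper":0,"x":0,"y":0,"z":-1,"ax":0,"ay":0,"az":0},{"gripper":0,"x":0,"y":0,"z":0,"ax":0,"ay":0,"az":0}]' 110
python3 -c "
from h import *
delta(G0,RR)"
```

```text
time_s: 16.12
tcp_pos: [0.5462, -0.35, 0.0566]
eef_rot: [-1.571, 0.002, -3.027]
contact_force: [-0.5, -0.1, -2.7]
grip_width: 0.0226
t 16.12 tcp [ 0.5462 -0.35    0.0566] F [-0.5 -0.1 -2.7] w 0.0226
shift mm [-0.5  0.6 -0.2] turn [0.    0.001 0.   ]
```

```bash
python3 -m jog '[{"gripper":0,"x":0,"y":0,"z":-0.8,"ax":0,"ay":0,"az":0},{"gripper":0,"x":0,"y":0,"z":0,"ax":0,"ay":0,"az":0},{"gripper":1,"x":0,"y":0,"z":0,"ax":0,"ay":0,"az":0},{"gripper":1,"x":0,"y":0,"z":0,"ax":0,"ay":0,"az":0},{"gripper":1,"x":0,"y":0,"z":0,"ax":0,"ay":0,"az":0}]' 20
python3 -m jog '[{"gripper":1,"x":0,"y":0,"z":0,"ax":0,"ay":0,"az":0},{"gripper":1,"x":0,"y":0,"z":0,"ax":0,"ay":0,"az":0},{"gripper":1,"x":0,"y":0,"z":0,"ax":0,"ay":0,"az":0},{"gripper":1,"x":0,"y":0,"z":0,"ax":0,"ay":0,"az":0},{"gripper":1,"x":0,"y":0,"z":0,"ax":0,"ay":0,"az":0}]' 20
```

```text
time_s: 16.75
tcp_pos: [0.5475, -0.3509, 0.0576]
eef_rot: [-1.568, 0.005, -3.027]
contact_force: [1.0, -0.4, 0.6]
grip_width: 0.0756
time_s: 17.38
tcp_pos: [0.5478, -0.3511, 0.058]
eef_rot: [-1.568, 0.006, -3.027]
contact_force: [-0.6, 0.3, -0.3]
grip_width: 0.0855
```

```bash
python3 -m jog '[{"gripper":1,"x":0,"y":0,"z":20,"ax":0,"ay":0,"az":0},{"gripper":1,"x":0,"y":0,"z":35,"ax":0,"ay":0,"az":0},{"gripper":1,"x":0,"y":0,"z":25,"ax":0,"ay":0,"az":0},{"gripper":1,"x":0,"y":0,"z":0,"ax":0,"ay":0,"az":0},{"gripper":1,"x":0,"y":0,"z":0,"ax":0,"ay":0,"az":0}]' 20
python3 - <<'E'
from h import *
np.save("wp.npy",np.array(imaging.camera_info("wrist")["pose"]))
cv2.imwrite("pics/wr8.png",imaging.get_image("wrist")[:,:,::-1])
cv2.imwrite("pics/top8.png",imaging.get_image("top")[:,:,::-1])
cv2.imwrite("pics/sc8.png",imaging.get_image("scene")[:,:,::-1])
delta(G0,RR)
E
```

```text
time_s: 18.0
tcp_pos: [0.5479, -0.3513, 0.1444]
eef_rot: [-1.565, 0.009, -3.027]
contact_force: [-0.1, 0.8, -0.8]
grip_width: 0.0854
t 18.15 tcp [ 0.5477 -0.3511  0.1435] F [-0.2  0.4 -0.5] w 0.0854
shift mm [ -2.    1.7 -87.1] turn [0.004 0.007 0.   ]
```

View pics/wr8.png

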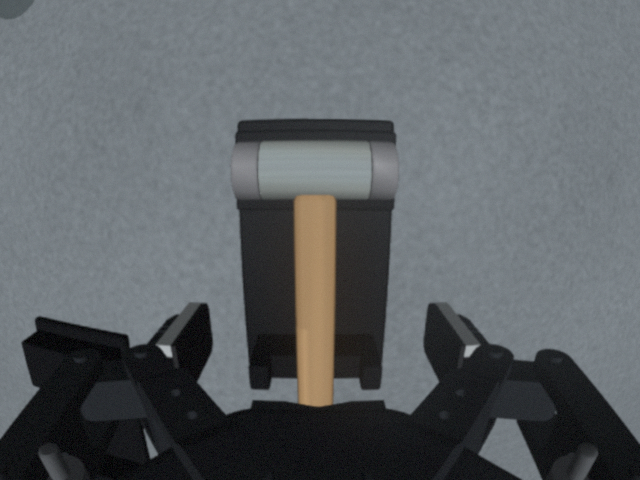

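View pics/top8.png

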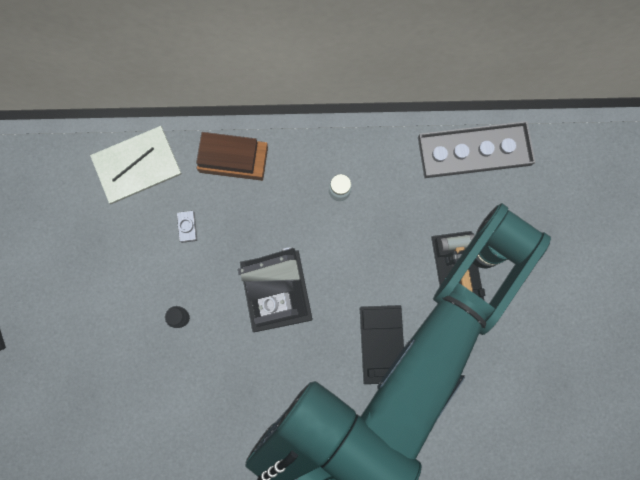

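View pics/sc8.png

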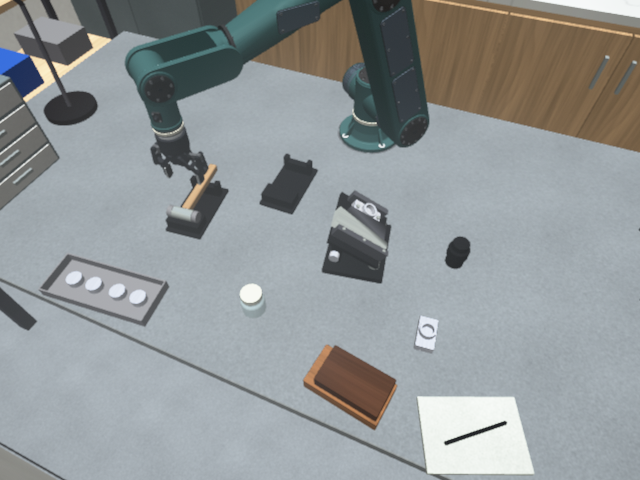

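The hammer lies square on its rest, with its head at wrist (315,170) and its handle between the cheeks. The wedge has been driven in (top, tail at about 300,272), and the lens, jar and spare housing are at their starting pixels.

```bash
python3 -c "
from h import *
print(env.hand_in())"
```

```text
the job is handed in; nothing more can be done
None
```

I drove the wedge home, laid the hammer back on its rest and handed the job in at about 18 s of the 48 s allowed.

- **Taps:** The first tap moved the wedge 13.1 mm. The second, which ended as a steady push, brought it to 38.5 mm. A third, at about 13 N, moved it no further. I drew the hammer more than 25 mm clear after each tap.
- **Last tap:** The final firm tap read about 27 N at the wrist and the hammer went no further in. The wedge was measured at 38.6 mm just before this tap. I did not measure it again afterwards, but the wrist picture showed nothing changed.
- **Fully home:** The joint value can't be read directly. I judged it home from the lack of movement under 13 N and 27 N, well above its 7 N sliding force. That fits a start at about 6.5 mm.
- **Hammer and bystanders:** I let go of the hammer within 2–3 mm of where I gripped it. It lies square on the pedestal and in the saddle, and the gripper is 87 mm above it, touching nothing. The lens, jar and spare housing are at their starting places in the top view.
- **Disagreements:** My first two move calls were refused because each row needs every key. For the wedge tail's height, the top and scene views gave about 9 mm more than the wrist view and fitted poorly, with errors up to 13 mm. I used the wrist measurement, which was consistent to 0.3 mm.
- **Alignment:** While pressing, the hand tilted up to 0.04 rad, well inside the 0.3 rad limit. I corrected it each time I drew back.

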